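# Set the strip cutter's fence to a gauge

## Robot

A 6-joint arm with a two-finger parallel gripper is mounted at the origin on the work surface. World frame = base frame: x ahead of the robot, y to its left, z up, the work surface at z = 0. Lengths are in mm, angles in rad, forces in N, time in s.
With the tool pointing down it reaches from about 275 to 1000 mm from the base axis. Payload 8.4 kg.
Tool frame: the origin (TCP) lies at the very end of the fingers, on their centre line; the grasp point (between the pads) lies 19 mm behind it; z points along the fingers, y is the direction in which the jaws open and shut (so a half turn about z gives the same grasp; the last joint's range is limited). The gripper opens to 85 mm and grips with 20 to 120 N. Pads are 22 mm wide; open, the fingers measure 114 mm over their backs; the gripper's body (76 mm by 85 mm) begins 54 mm behind the grasp point. The pads swing forward as they close: fully open they stand 13 mm farther back than shut.
Start: joints at [1.258, 0.353, 1.633, -0, 1.155, -0.002], TCP at [191.136, 595.059, 231.281] pointing down, gripper open.
Joint ranges: [-2.63, 2.63], [-0.92, 2.1], [0.06, 2.66], [-1.3, 4.44], [0, 2.69], [-3.02, 3.02]. Speed limits (rad/s): [2.22, 2.22, 2.79, 3.14, 3.14, 3.14].

## Interface

Orientations are given as [roll, pitch, yaw] about the fixed x, y, z axes, in that order (R = Rz(yaw) Ry(pitch) Rx(roll)).
In Python, from rig import sense, grab_frame, get_calibration, sign_off, boxes_of, trace gives the robot as it stands.
- The arm moves only by the tool servo_tool, never from a script. Its argument "rows" is a list of rows, each a list of 3 entries, a list of its own where there are three numbers: the finger opening in mm, from 0 to 85.4, then the shift along the tool's x, y, z in mm, then the turn, a rotation vector about the tool's x, y, z in degrees. A call has 1 to 8 rows; each row shifts and turns the commanded pose from where the row before left it, along the tool's axes as they then stand; what a row does not reach is not made up. A row lasts 1/8 s, in which the tool goes at most 62.5 mm and 10.7 degrees, less where a joint would pass 70% of its speed; a pose out of reach is approached as far as the arm can. A call is refused whole if a number of a shift passes 62.5 or a number of a turn 10.7, either way. A call with a gripper value outside its range is refused whole. The fingers move at their own pace and stop on an object; "force" is the grip in N (left out, the last holds). Time passes only in rows, so rows that do not move let the fingers close. It gives the time, the measured TCP pose, the force and the opening at its end, in the units of the state.
- sense(): the state, without advancing time (a new reading comes with each control period).
- grab_frame(name): name is "scene" or "top"; returns the picture (384x512x3 uint8, blue, green, red); there is no depth.
- get_calibration(name): a dict with "intrinsics" (3x3 intrinsics, pixels), "world_to_cam" (4x4, takes a point from world to camera coordinates). Camera axes: x right, y down, z forward; pixel columns grow to the right and rows downward; lengths in mm; the calibration is good to about 2 mm. A picture is of the moment at which its call begins. get_calibration takes no time and is no camera call.
- sign_off(): hands the job in, once; it reports no verdict.
Trained networks look in the newest picture that a camera, given by its name, has taken for a name from the list of things; names that differ only in an ending like _2 or _b are one class to them, and where a whole thing is asked for, a point or a joint stands for the part that bears it (a point fixed in the world has none). Each returns a list of dicts, best first, with "conf" (0 to 1); they miss things now and then, are a little off and sometimes report something else, mostly with a low value. They report only what shows in the picture. A call takes as long as a camera call.
- boxes_of(camera, thing): "centre" ([x, y, z] in mm, in the coordinates of the camera as it stood for that picture, good to about 4 mm: the middle of the surface that is visible of it).
- trace(camera, thing): "mask" (384x512 bool, what is visible of it).
The state is a dict: "clock": time; "qpos": joint angles; "qvel": joint speeds; "joint_efforts": joint torques, N m; "eef_pos": TCP position; "tcp_rot": TCP orientation; "contact_force": force on the tool from outside, world axes, zero at the start; "wrist_torque": the same for the moment, N m; "opening": opening from 0.0 (shut) to 1.0 (fully open).
Only numpy, scipy, OpenCV 4.12 (cv2) and the standard library are available. Lean on these libraries where they do the work, as an engineer would, in place of code of your own. Each camera call takes 0.05 s, during which the arm holds its last target. There are 200 camera calls.

## Task

Set the bench strip cutter for the narrow binding: lift the thinner of the two setting gauges out of its wooden block, feel gently for the face of the round knife and stand the gauge upright in the slot beside it, at the middle of the knife, right down on the slot's floor, and let go of it. Then wind the fence in by its knob until it just nips the gauge upright against the knife, finger-tight and no harder (the knife must not be forced), and leave it like that with the gauge standing there. Do not disturb the other gauge, the pressing block or the pin dish.

Things in the scene. Friction and masses are not known exactly. Their poses are not given: they have to be found in the camera images.
- bed_mark (a point): Fixed bench strip cutter, 200 mm along x, 240 mm along y, bed plate 40 mm above the table. This point lies at bed height where the throat slot's centre is when the cutting head sits in the middle of its slide; the head may sit up to 4.5 mm either way along y (clamped, not measured): feel for the knife. x runs along slot and knife, y from knife to fence, z up.
- slot_floor (a point): Floor of the throat slot below the bed mark, 12 mm below the bed; part of the fixed casting, axes as the cutter's. The slot is 130 mm long (x), 7.6 mm wide (y), square-edged, its mouth in a steel plate 1 mm above the bed. Its wall on the -y side is the flat face of the knife, its wall on the +y side the throat plate, 10 mm broad; both move with the head.
- head_mark (a point): Point on the fixed bed under the cutting head. The head carries knife, gearbox and motor. The round steel knife, an upright disc 110 mm across, 2.5 mm thick, does not turn; its flat face (towards +y) rises from the slot to 43 mm above the bed at mid-length (x = 0), 39 mm at x = +-20 mm. Gearbox and motor behind it (-y) reach 46 mm above the bed.
- fence_face (a point): Top edge, mid-length, of the fence's face towards the knife: an aluminium plate 170 mm long (along the cutter's x), 6 mm thick, reaching 26 mm above the bed, parallel to the knife, 11 to 23 mm from it at the start. Two steel leaves carry it on the saddle, which slides along the cutter's y; pushed back it gives springily, 15 N per mm. Axes as the cutter's.
- carriage (a joint): Position of the fence's saddle in m, growing as it moves away from the knife (+y of the cutter), at most 0.0165; 0 when the unloaded fence's face is 2.2 mm to the +y side of the bed mark. About 0.009 to 0.013 at the start. Stays where it is left.
- knob_grip (a point): Feed knob: upright, round, black, 34 mm across, from 31 to 57 mm above the bed; this point is on its axis, 46 mm above the bed, 70 mm to the +y side of the fence's face. Clockwise from above drives saddle, fence and knob together towards the knife (-y of the cutter), 12 mm per radian. Friction about 0.1 N m; each newton of nip adds 0.012 N m. Finger-tight is 2 to 20 N of nip, never over 25 N.
- saddle (a point): Top of the saddle under the knob, 18 mm above the bed, on the knob's axis: a flat block 110 mm (x) by 64 mm (y) that rides with the fence. The post between it and the knob is 16 mm across and 13 mm tall.
- gauge_grip (a point): The thin setting gauge: a flat steel blade 32 mm wide (its x), 6 mm thick (its y), 105 mm tall overall; its top 40 mm is a handle with dark wood scales, 32 mm wide and 12 mm thick. This point is at the handle's middle, 85 mm above the foot of the blade and 20 mm below the top; z up. About 0.12 kg. At the start it stands in its wooden block.
- gauge_foot (a point): Centre of the thin gauge's lower edge (the foot of the blade). Same axes as the gauge.
- thick_gauge_grip (a point): Handle centre of the other gauge, same shape but with a blade 14 mm thick and a handle 20 mm thick: leave it in its slot.
- block: Wooden gauge block, fixed, 64 mm (x) by 130 mm (y) by 40 mm tall, origin at the centre of its underside. Two slots 30 mm deep (floor 10 mm above the table), 0.8 mm clearance all round: thin gauge at y = +35 mm, thick gauge at y = -35 mm.
- clapper: Tailor's pressing block of wood, 60 x 220 x 42 mm, lying on the table: leave alone.
- pin_dish: Round steel pin dish, 90 mm across, 20 mm high: leave alone.

How it is judged:
By the outcome, as a careful person would: the job done as asked, in the order asked, and still so for the second after the job is handed in, with the robot touching nothing.
It also fails if it takes over 67 s, if anything falls off the work surface, if the arm or the gripper's body presses on something with over 40 N, if the wrist force passes 120 N, or if a joint passes its speed limit or range.

## Working session

There is one attempt and no reset: what is moved stays moved. The work goes in short steps, Python scripts to look and compute and a tool call to move; the robot and the scene stay as the last step left them, time stands still between calls to the robot, and variables do not carry over. Pictures are saved under pics/ and viewed, about 8 in all and at most 12, crops included, and the job is handed in when it is done.

Besides the shell and the picture viewer there is one more tool, called as name([rows], argument=value, ...), one row to a line, values as JSON. servo_tool: Moves the arm, as the interface text tells. Its arguments: {"type":"object","properties":{"rows":{"type":"array","items":{"type":"array"}},"force":{"type":"number"}},"required":["rows"]}

```bash
mkdir -p pics; ls; cat > h.py <<'E'
import numpy as np, cv2
from rig import *
def inv(n): return np.linalg.inv(np.array(get_calibration(n)["world_to_cam"]))
def find(n,t,k=2):
    T=inv(n); return [(round(d["conf"],2),np.round((T@np.r_[d["centre"],1])[:3],1)) for d in boxes_of(n,t)[:k]]
E
python3 - <<'E'
from h import *
a=grab_frame("scene");cv2.imwrite("pics/s1.png",a)
b=grab_frame("top");cv2.imwrite("pics/t1.png",b)
for t in ["knob_grip","fence_face","gauge_grip","thick_gauge_grip","block","saddle","clapper","pin_dish"]:
    for n in ["scene","top"]: print(t,n,find(n,t))
for n in ["scene","top"]:
    print(inv(n).round(2),get_calibration(n)["intrinsics"])
print(sense())
E
```

```text
pics
knob_grip scene [(0.6, array([559.6, 288.6,  89.2]))]
knob_grip top [(0.52, array([547.4, 292.8, 101.3]))]
fence_face scene [(0.57, array([596.2, 231.5,  58.5])), (0.49, array([ 533.9, -161.5,   95.5]))]
fence_face top [(0.81, array([557.7, 226.7,  61.4]))]
gauge_grip scene [(0.46, array([ 532.7, -162.3,   94.3]))]
gauge_grip top [(0.63, array([ 512.9, -156.1,  111.5]))]
thick_gauge_grip scene [(0.77, array([ 517.4, -230.3,   92.6]))]
thick_gauge_grip top [(0.52, array([ 501.1, -223.7,  112.9]))]
block scene [(0.85, array([ 536.3, -195. ,   41.8])), (0.44, array([564.9, 273.7,  57.1]))]
block top [(0.87, array([ 504.3, -186.5,   41.4]))]
saddle scene [(0.77, array([567.2, 273. ,  60.7])), (0.47, array([744.5, 136.3,   9.5]))]
saddle top [(0.8, array([545.9, 279.2,  57.3]))]
clapper scene [(0.89, array([ 768.2, -123.7,   38.6]))]
clapper top [(0.93, array([ 742.4, -113.6,   40.7])), (0.62, array([556. , 225.8,  62. ]))]
pin_dish scene [(0.8, array([743.4, 136.1,   8.2])), (0.33, array([598.8, 189.9,  37. ]))]
pin_dish top [(0.81, array([759.6, 131.8,   3.7]))]
[[ 3.80000e-01  5.7
[... 631 characters left out ...]
    0.           1.        ]]
{'clock': 0.9, 'qpos': array([ 1.25761135e+00,  3.52964003e-01,  1.63337031e+00,  2.79503627e-05,
        1.15522930e+00, -2.37922744e-03]), 'qvel': array([ 0.00144961, -0.00074705,  0.00103939,  0.00080323, -0.00012023,
       -0.00090642]), 'joint_efforts': array([ 4.12084626e-05, -6.05136895e+01, -3.42450821e+01,  7.50954541e-06,
        8.05547552e-04,  2.27541472e-05]), 'eef_pos': array([191.12423917, 595.0729461 , 231.31619222]), 'tcp_rot': array([ 3.14156355e+00, -2.55025939e-05,  2.83077562e+00]), 'contact_force': array([-0.41553123, -0.34535277, -1.39442067]), 'wrist_torque': array([-0.01607961,  0.00205772,  0.03453352]), 'opening': 1.0005030696728372}
```

```bash
sleep 1
```

```text
(no output)
```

View pics/s1.png

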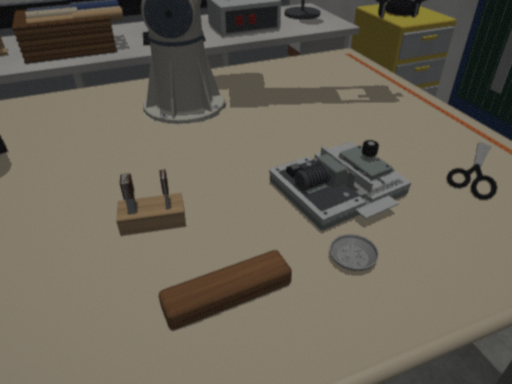

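View pics/t1.png

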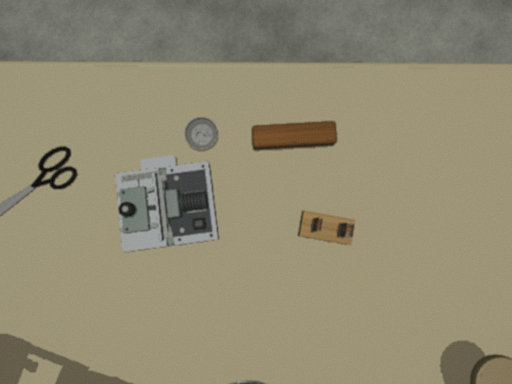

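The scene view shows the cutter near (340,180) and the block near (150,210). In the top view the cutter is at (167,207), the block at (327,228) and the knob at (127,210). I'll enlarge these for edge fitting.

```bash
python3 - <<'E'
from h import *
b=cv2.imread("pics/t1.png")
c=cv2.resize(b[150:255,110:220],None,fx=5,fy=5,interpolation=cv2.INTER_CUBIC)
d=cv2.resize(b[205:250,295:360],None,fx=3.5,fy=3.5,interpolation=cv2.INTER_CUBIC)
o=np.zeros((525,790,3),np.uint8);o[:525,:550]=c;o[:d.shape[0],555:555+d.shape[1]]=d
cv2.imwrite("pics/t1c.png",np.clip(o*1.6,0,255).astype(np.uint8))
T=inv("top");K=np.array(get_calibration("top")["intrinsics"])
def px(u,v,z):
    r=T[:3,:3]@np.linalg.solve(K,[u,v,1]);return (T[:3,3]+r*(z-T[2,3])/r[2])[:2]
boxes_of  # 
grab_frame("top")
for n,t,z in [("top","block",40),("top","gauge_grip",115),("top","thick_gauge_grip",115),("top","knob_grip",97),("top","fence_face",66),("top","saddle",58),("top","head_mark",40),("top","bed_mark",40)]:
    for m in trace(n,t)[:1]:
        cs,_=cv2.findContours(m["mask"].astype(np.uint8),0,1);k=max(cs,key=cv2.contourArea)
        p=np.array([px(*q[0],z) for q in k],np.float32);r=cv2.minAreaRect(p)
        print(t,round(m["conf"],2),np.round(r[0],1),np.round(r[1],1),round(r[2],1), k.reshape(-1,2).min(0),k.reshape(-1,2).max(0))
E
```

```text
block 0.6 [ 507.  -189.5] [137.   67.4] 79.4 [297 210] [354 245]
gauge_grip 0.51 [ 512.6 -152.4] [25.1 30.2] 89.3 [310 218] [321 231]
thick_gauge_grip 0.58 [ 501.3 -219.7] [34.7 33.4] 80.8 [337 223] [353 237]
knob_grip 0.62 [546.2 290.7] [35.9 37.8] 2.7 [118 201] [134 216]
fence_face 0.89 [554.3 226.8] [166.3  19.5] 8.5 [151 173] [163 240]
saddle 0.63 [546.5 287. ] [113.9  74.7] 6.2 [118 186] [149 233]
head_mark 0.76 [570.6 213.6] [227.4 242.8] 8.3 [115 155] [217 252]
bed_mark 0.61 [570.8 213.6] [227.7 242.8] 8.3 [115 155] [217 252]
```

View pics/t1c.png

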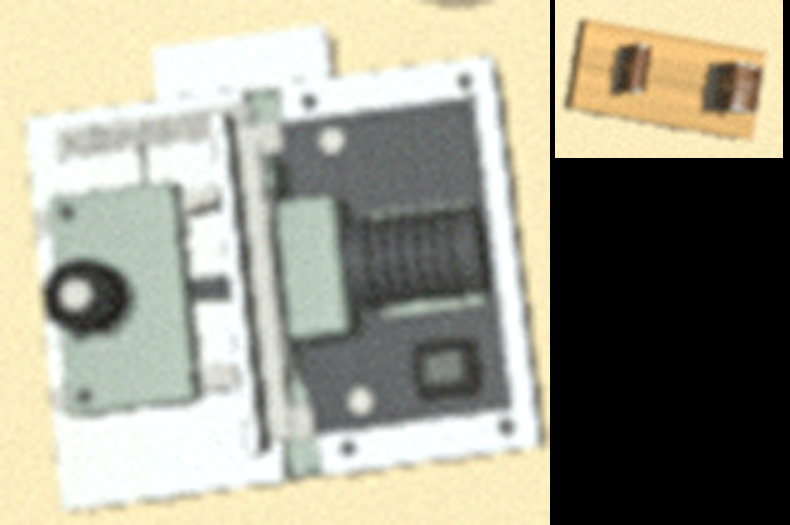

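Crop: bed corners at about (27,118), (490,57), (545,443) and (68,510); knob at (87,297); fence strip from (225,115) to (262,450). In the inset, the block's thin gauge is on the left at (632,68). Next step is turning these into positions.

```bash
cat >> h.py <<'E'
def px(n,u,v,z):
    T=inv(n);K=np.array(get_calibration(n)["intrinsics"])
    r=T[:3,:3]@np.linalg.solve(K,[u,v,1]);return (T[:3,3]+r*(z-T[2,3])/r[2])[:2]
E
python3 - <<'E'
from h import *
C=lambda x,y,z:px("top",110+(x+.5)/5-.5,150+(y+.5)/5-.5,z)
B=lambda x,y,z:px("top",295+(x-555+.5)/3.5-.5,205+(y+.5)/3.5-.5,z)
def ang(a,b): d=a-b; return np.degrees(np.arctan2(d[1],d[0])).round(2)
tl,tr,br,bl=[C(*p,40) for p in [(27,118),(490,57),(545,443),(68,510)]]
print("bed",(tl+tr+br+bl)/4,"yaw",ang(tl,bl),ang(tr,br),ang(tl,tr)-90,ang(bl,br)-90,np.linalg.norm(tl-bl),np.linalg.norm(tl-tr))
f1,f2=C(232,113,66),C(262,450,66);print("fence",(f1+f2)/2,ang(f1,f2),np.linalg.norm(f1-f2))
s=[C(*p,58) for p in [(50,195),(180,183),(197,400),(68,412)]];print("saddle",np.mean(s,0),ang(s[0],s[3]),ang(s[1],s[2]),np.linalg.norm(s[0]-s[3]))
print("knob",C(87,297,97))
p1,p2=C(262,125,41),C(295,435,41);print("plate",(p1+p2)/2,ang(p1,p2),np.linalg.norm(p1-p2))
b=[B(*p,40) for p in [(582,20),(765,50),(752,138),(568,108)]];print("block",np.mean(b,0),ang(b[0],b[3]),ang(b[1],b[2]),ang(b[0],b[1])-90,ang(b[3],b[2])-90,np.linalg.norm(b[0]-b[1]))
# contour-line orientation check from scene corners of mask
m=trace("top","block")[0]["mask"]
grab_frame("scene")
for t in ["gauge_grip","block","knob_grip","fence_face"]:
    r=trace("scene",t)
    if r: 
        ys,xs=np.nonzero(r[0]["mask"]);print(t,round(r[0]["conf"],2),xs.min(),xs.max(),ys.min(),ys.max(),xs.mean().round(1),ys.mean().round(1))
s=cv2.imread("pics/s1.png")
c=cv2.resize(s[165:240,110:195],None,fx=4.5,fy=4.5,interpolation=cv2.INTER_CUBIC)
d=cv2.resize(s[135:230,265:415],None,fx=5,fy=5,interpolation=cv2.INTER_CUBIC)
cv2.imwrite("pics/s1d.png",np.clip(d*1.8,0,255).astype(np.uint8));cv2.imwrite("pics/s1c.png",np.clip(c*1.8,0,255).astype(np.uint8))
E
```

```text
bed [558.18720316 210.09464258] yaw 8.93 9.32 8.129999999999995 8.489999999999995 199.2635321898699 237.69120249161452
fence [556.12542632 221.25323489] 7.31 166.33296427014142
saddle [547.68268911 283.86904249] 7.66 6.92 107.9090633614481
knob [545.07216028 288.27105293]
plate [558.63333211 211.98113799] 8.18 157.6918913478444
block [ 507.78841489 -192.82392503] -9.39 -9.71 -8.810000000000002 -8.659999999999997 132.10958124337847
gauge_grip 0.78 161 169 170 208 164.9 188.0
block 0.78 116 185 193 234 151.1 214.9
knob_grip 0.8 362 377 140 156 369.6 148.2
fence_face 0.75 320 372 147 192 350.5 170.1
```

View pics/s1d.png

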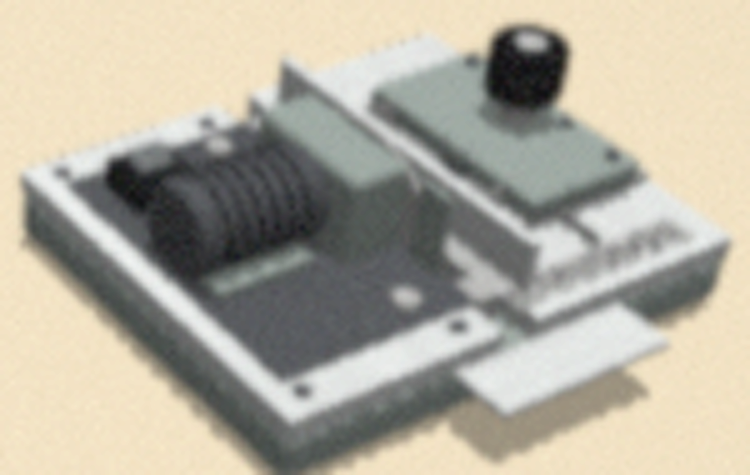

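View pics/s1c.png

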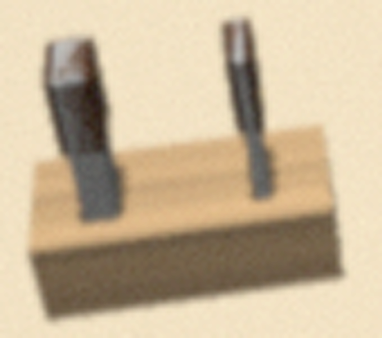

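The scene crop shows the fence, the knob with its top at (530,42), and bed corners at (25,180), (290,420) and (728,245). The block crop shows top corners at (38,163), (322,127), (333,210) and (30,250), and the thin gauge's top at (237,25). I'll cross-check these against the top view.

```bash
python3 - <<'E'
from h import *
S=lambda x,y,z:px("scene",265+(x+.5)/5-.5,135+(y+.5)/5-.5,z)
B=lambda x,y,z:px("scene",110+(x+.5)/4.5-.5,165+(y+.5)/4.5-.5,z)
def ang(a,b): d=a-b; return np.degrees(np.arctan2(d[1],d[0])).round(2)
l,f,r=[S(*p,40) for p in [(25,180),(290,420),(728,245)]]
print("bed c",(l+r)/2,"yaw",ang(f,l),ang(r,f)-90,np.linalg.norm(f-l),np.linalg.norm(r-f))
f1,f2=S(535,250,66),S(287,62,66);print("fence",(f1+f2)/2,ang(f1,f2),np.linalg.norm(f1-f2))
print("knob",S(530,42,97))
b=[B(*p,40) for p in [(38,163),(322,127),(333,210),(30,250)]];print("block",np.mean(b,0),ang(b[1],b[0])-90,ang(b[2],b[3])-90,ang(b[3],b[0]),ang(b[2],b[1]),np.linalg.norm(b[0]-b[1]))
print("gauge top",B(237,26,115))
E
```

```text
bed c [567.19591964 208.41747458] yaw 8.97 7.079999999999998 191.08071894051525 232.27240258734318
fence [563.10539731 224.48279181] 7.45 168.51502443216094
knob [549.06996508 293.48958573]
block [ 510.33676784 -193.57390543] -10.280000000000001 -10.459999999999994 -10.56 -9.5 127.7599507182393
gauge top [ 506.71079562 -157.62426109]
```

```bash
cat >> h.py <<'E'
def plan(x,y,z,yawdeg):
    s=sense();p=np.array(s["eef_pos"]);yaw=np.degrees(s["tcp_rot"][2])
    d=np.array([x,y,z])-p;dz=-((yawdeg-yaw+180)%360-180);c,sn=np.cos(np.radians(yawdeg)),np.sin(np.radians(yawdeg))
    return "turn z first %.2f then shift"%dz,np.round([c*d[0]+sn*d[1],sn*d[0]-c*d[1],-d[2]],2)
E
python3 -c "
from h import *
print(plan(513.5,-157.5,170,170.4))"
```

```text
('turn z first -8.21 then shift', array([-443.37, -688.26,   61.29]))
```

servo_tool([
  [40,[0,0,0],[0,0,-8.2]],
  [40,[-29.5,-45.9,4],[0,0,0]],
  [40,[-29.5,-45.9,4],[0,0,0]],
  [40,[-29.5,-45.9,4],[0,0,0]],
  [40,[-29.5,-45.9,4],[0,0,0]],
  [40,[-29.5,-45.9,4],[0,0,0]],
  [40,[-29.5,-45.9,4],[0,0,0]],
  [40,[-29.5,-45.9,4],[0,0,0]],
], force=50)

```text
clock: 2.65
eef_pos: [341.7, 242.4, 203.5]
tcp_rot: [3.141, 0.001, 2.974]
contact_force: [1.1, 0.2, -0.0]
opening: 0.465
```

servo_tool([
  [40,[-29.5,-45.9,4],[0,0,0]],
  [40,[-29.5,-45.9,4],[0,0,0]],
  [40,[-29.5,-45.9,4],[0,0,0]],
  [40,[-29.5,-45.9,4],[0,0,0]],
  [40,[-29.5,-45.9,4],[0,0,0]],
  [40,[-29.5,-45.9,4],[0,0,0]],
  [40,[-29.5,-45.9,4],[0,0,0]],
  [40,[-29.5,-45.9,4],[0,0,0]],
])

```text
clock: 3.65
eef_pos: [513.2, -159.6, 171.3]
tcp_rot: [3.142, 0.001, 2.974]
contact_force: [0.4, 0.6, 0.1]
opening: 0.469
```

```bash
python3 -c "
from h import *
print(sense()['eef_pos'],sense()['tcp_rot'],sense()['clock'],sense()['opening'])
print(plan(513.5,-157.5,120,170.4))
a=grab_frame('scene');b=grab_frame('top')
c=cv2.resize(a[105:245,100:240],None,fx=2.8,fy=2.8,interpolation=cv2.INTER_CUBIC)
d=cv2.resize(b[180:260,290:370],None,fx=4.9,fy=4.9,interpolation=cv2.INTER_CUBIC)
cv2.imwrite('pics/g1.png',np.clip(np.hstack([c,d])*1.6,0,255))"
```

```text
[ 513.17136715 -159.5679403   171.33859751] [3.14155153e+00 6.25288042e-04 2.97357473e+00] 3.65 0.468870714625291
('turn z first -0.03 then shift', array([2.000e-02, 2.090e+00, 5.134e+01]))[ WARN:0@5.432] global loadsave.cpp:1063 imwrite_ Unsupported depth image for selected encoder is fallbacked to CV_8U.
```

View pics/g1.png

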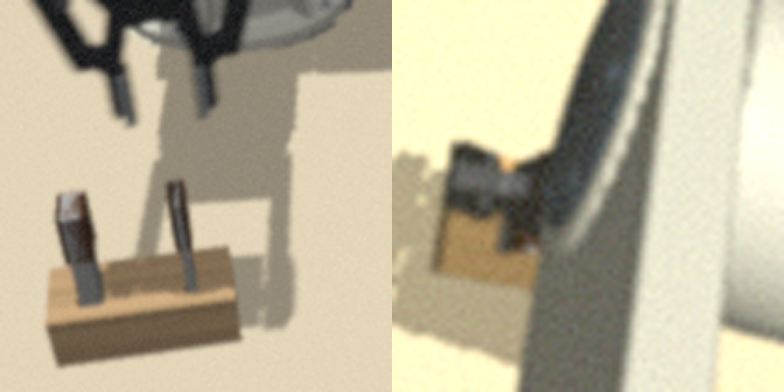

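View 7: fingers are above the thin gauge. Scene tips are at (128,122) and (208,115) in the crop, and the gauge top is at (176,183). Comparing those with the projected TCP:

```bash
cat >> h.py <<'E'
def proj(n,p):
    C=get_calibration(n);q=(np.array(C["world_to_cam"])@np.r_[p,1])[:3];q=np.array(C["intrinsics"])@q;return q[:2]/q[2]
E
python3 -c "
from h import *
f=lambda p:((np.array(proj('scene',p))-[100,105]+.5)*2.8-.5).round(1)
e=sense()['eef_pos']
print(f(e),f(e+[0,0,6]),f(e-[0,0,56]),f([513.5,-157.5,115]))"
```

```text
[159.1 120.9] [157.7 113. ] [171.4 191.2] [177.5 189.2]
```

```bash
python3 -c "
from h import *
print(sense()['eef_pos'],sense()['qvel'].round(3),sense()['clock'])
print(plan(513.5,-157.5,120,170.4))
e=np.array([513.5,-157.5,115.]);print(proj('scene',e),proj('scene',e+[0,1,0]),proj('scene',e+[1,0,0]))"
```

```text
[ 514.58331552 -161.94568217  171.21360553] [ 0.056 -0.037  0.063  0.029  0.024  0.063] 3.75
('turn z first -0.18 then shift', array([ 1.81,  4.2 , 51.21]))
[163.08896568 172.23592593] [163.60622441 172.12259266] [163.19981227 172.51197968]
```

servo_tool([
  [40,[0,0,17],[0,0,0]],
  [40,[0,0,17],[0,0,0]],
  [40,[0,0,17],[0,0,0]],
  [40,[0,0,0],[0,0,0]],
  [40,[0,0,0],[0,0,0]],
])

```text
clock: 4.38
eef_pos: [512.7, -157.3, 120.4]
tcp_rot: [-3.142, -0.0, 2.974]
contact_force: [-0.5, -0.5, -0.2]
opening: 0.472
```

```bash
python3 -c "
from h import *
a=grab_frame('scene');b=grab_frame('top')
print(sense()['eef_pos'],sense()['qvel'].round(3),sense()['clock'])
print(plan(513.5,-157.5,76,170.4))
print(proj('scene',sense()['eef_pos']),proj('top',sense()['eef_pos']))
c=cv2.resize(a[135:235,100:200],None,fx=5,fy=5,interpolation=cv2.INTER_CUBIC)
cv2.imwrite('pics/g2.png',cv2.convertScaleAbs(c,alpha=1.6))"
```

```text
[ 512.97995063 -157.62156051  120.83123768] [-0.003 -0.002 -0.002  0.001  0.001  0.001] 4.475
('turn z first 0.01 then shift', array([-0.49,  0.21, 44.83]))
[162.53847572 169.60068935] [318.25189494 224.27643479]
```

View pics/g2.png

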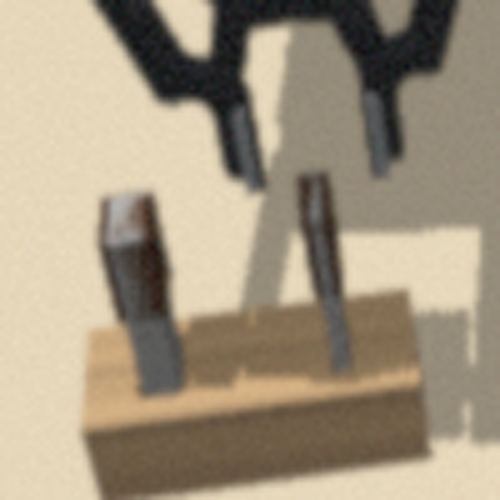

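View 8: fingers straddle the handle, with inner edges at (262,188) and (372,175). The handle top is around (314,195), so the gauge sits 1–2 mm toward -y. I'll descend and close on it.

```bash
python3 -c "
from h import *
print(plan(514.3,-159.0,76,170.4))"
```

```text
('turn z first 0.01 then shift', array([-1.53, -1.14, 44.83]))
```

servo_tool([
  [40,[-1.5,-1.1,11],[0,0,0]],
  [40,[0,0,12],[0,0,0]],
  [40,[0,0,12],[0,0,0]],
  [40,[0,0,10],[0,0,0]],
  [24,[0,0,0],[0,0,0]],
  [16,[0,0,0],[0,0,0]],
  [16,[0,0,0],[0,0,0]],
  [14,[0,0,0],[0,0,0]],
])

```text
clock: 5.48
eef_pos: [514.1, -159.0, 75.7]
tcp_rot: [-3.142, 0.001, 2.974]
contact_force: [-0.5, 1.1, 1.1]
opening: 0.169
```

servo_tool([
  [10,[0,0,0],[0,0,0]],
  [6,[0,0,0],[0,0,0]],
  [4,[0,0,0],[0,0,0]],
  [4,[0,0,0],[0,0,0]],
])

```text
clock: 5.98
eef_pos: [514.0, -159.3, 75.7]
tcp_rot: [-3.141, 0.001, 2.974]
contact_force: [-1.3, -3.4, 5.9]
opening: 0.137
```

servo_tool([
  [4,[0,0,-6],[0,0,0]],
  [4,[0,0,-12],[0,0,0]],
  [4,[0,0,-16],[0,0,0]],
  [4,[0,0,-20],[0,0,0]],
  [4,[0,0,-20],[0,0,0]],
  [4,[0,0,-20],[0,0,0]],
  [4,[0,0,-20],[0,0,0]],
  [4,[0,0,0],[0,0,0]],
])

```text
clock: 6.98
eef_pos: [514.9, -158.8, 191.6]
tcp_rot: [3.141, 0.004, 2.974]
contact_force: [0.4, 0.2, -0.7]
opening: 0.135
```

```bash
python3 -c "
from h import *
print(sense()['contact_force'],sense()['opening'])
# cutter frame: yaw 8.2, bed centre-ish x
yaw=np.radians(8.2);ex=np.array([np.cos(yaw),np.sin(yaw)]);ey=np.array([-ex[1],ex[0]])
for n,p in dict(bed_t=(558.2,210.1),fence_t=(556.1,221.3),sad_t=(547.7,283.9),knob_t=(545.1,288.3),plate_t=(558.6,212),bed_s=(567.2,208.4),fence_s=(563.1,224.5),knob_s=(549.1,293.5),nf=(554.3,226.8)).items():
    print(n,np.round([np.dot(ex,p),np.dot(ey,p)],1))
g=lambda a,b:a*ex+b*ey
for b in (135,140):print(g(584,b),plan(*g(584,b),190,188.2))
"
```

```text
[ 0.3989765   0.17763349 -0.66389773] 0.13505238658471136
bed_t [582.5 128.3]
fence_t [582.  139.7]
sad_t [582.6 202.9]
knob_t [580.6 207.6]
plate_t [583.1 130.2]
bed_s [591.1 125.4]
fence_s [589.4 141.9]
knob_s [585.3 212.2]
nf [581.  145.4]
[558.7744128  216.91508846] ('turn z first -17.81 then shift', array([-96.97, 365.62,   1.58]))
[558.06126813 221.86396961] ('turn z first -17.81 then shift', array([-96.97, 370.62,   1.58]))
```

servo_tool([
  [4,[0,0,0],[0,0,-8.9]],
  [4,[0,0,0],[0,0,-8.9]],
  [4,[-8,31,0],[0,0,0]],
  [4,[-13.5,51.5,0],[0,0,0]],
  [4,[-13.5,51.5,0],[0,0,0]],
  [4,[-13.5,51.5,0],[0,0,0]],
  [4,[-13.5,51.5,0],[0,0,0]],
  [4,[-13.5,51.5,0],[0,0,0]],
])

```text
clock: 7.98
eef_pos: [546.8, 139.3, 188.8]
tcp_rot: [3.141, -0.001, -2.999]
contact_force: [0.7, 0.8, -0.2]
opening: 0.133
```

servo_tool([
  [4,[-13.5,51.5,0],[0,0,0]],
  [4,[-8,32.5,0],[0,0,0]],
  [4,[0,0,10],[0,0,0]],
  [4,[0,0,10],[0,0,0]],
  [4,[0,0,10],[0,0,0]],
  [4,[0,0,5],[0,0,0]],
  [4,[0,0,0],[0,0,0]],
  [4,[0,0,0],[0,0,0]],
])

```text
clock: 8.98
eef_pos: [557.0, 223.4, 154.6]
tcp_rot: [3.141, 0.001, -2.999]
contact_force: [0.6, 0.7, -0.8]
opening: 0.133
```

```bash
python3 -c "
from h import *
a=grab_frame('scene');b=grab_frame('top')
print(sense()['eef_pos'],sense()['tcp_rot'],sense()['contact_force'],sense()['clock'])
c=cv2.resize(a[100:225,265:415],None,fx=5,fy=5,interpolation=cv2.INTER_CUBIC)
cv2.imwrite('pics/c1.png',cv2.convertScaleAbs(c,alpha=1.7));cv2.imwrite('pics/c1t.png',b)"
```

```text
[557.02424542 223.53610824 154.70874013] [ 3.14140873e+00  6.81051414e-04 -2.99879273e+00] [ 0.43625115  0.7172062  -0.70884535] 9.075
```

View pics/c1.png

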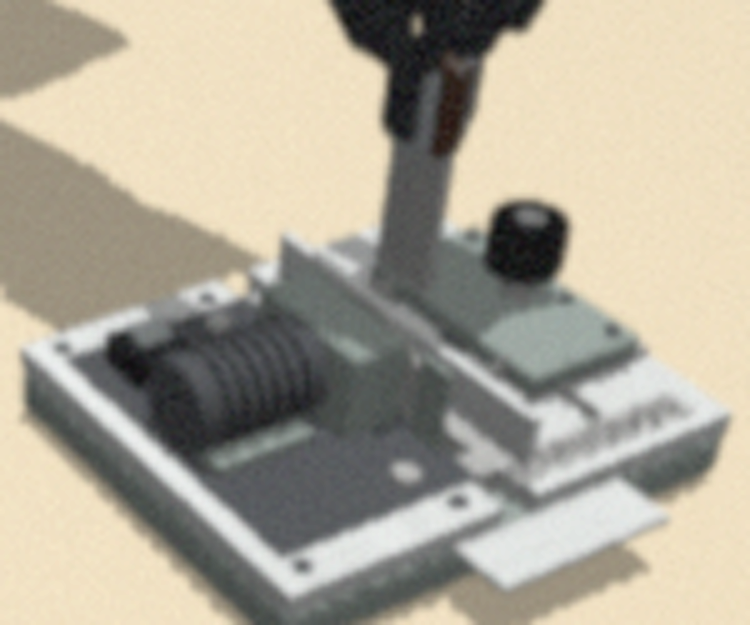

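View 9: the gauge hangs above the fence with its foot edge from (372,288) to about (428,302). The fence's top ends are at (287,237) and (535,425). Measuring the gauge's lengthwise offset against the fence in the same camera:

```bash
python3 -c "
from h import *
S=lambda x,y,z:px('scene',265+(x+.5)/5-.5,100+(y+.5)/5-.5,z)
yaw=np.radians(8.2);ex=np.array([np.cos(yaw),np.sin(yaw)]);ey=np.array([-ex[1],ex[0]])
ab=lambda p:np.round([np.dot(ex,p),np.dot(ey,p)],1)
print('tcp',ab(sense()['eef_pos'][:2]))
for u,v in [(372,288),(425,302)]:print('foot',ab(S(u,v,88.7)))
for u,v in [(287,237),(535,425)]:print('fence',ab(S(u,v,66)))
for u,v in [(528,215)]:print('knob',ab(S(u,v,97)))
for u,v in [(25,355),(290,592),(728,420)]:print('bed',ab(S(u,v,40)))
"
```

```text
tcp [583.2 141.8]
foot [585.4 124.3]
foot [605.4 136.7]
fence [505.1 143. ]
fence [673.6 140.8]
knob [583.6 212.6]
bed [493.3   8. ]
bed [683.   11.6]
bed [688.9 242.8]
```

```bash
python3 -c "
from h import *
f=lambda p:((np.array(proj('scene',p))-[265,100]+.5)*5-.5).round(0)
yaw=np.radians(8.2);ex=np.array([np.cos(yaw),np.sin(yaw),0]);ey=np.array([-ex[1],ex[0],0])
e=sense()['eef_pos']
for z in (-66,-1):
  print(z,[(sx,sy,f(e+ex*16*sx+ey*3*sy+[0,0,z])) for sx in(-1,1) for sy in (-1,1)])
print([(sx,sy,f(e+ex*16*sx+ey*6*sy+[0,0,z])) for z in(-1,) for sx in(-1,1) for sy in (-1,1)])
print('tcp',f(e))
m=trace('scene','gauge_foot');print([(x['conf']) for x in m]); 
M=m[0]['mask'];ys,xs=np.nonzero(M);print(xs.min(),xs.max(),ys.min(),ys.max())
o=cv2.resize(cv2.imread('pics/c1.png')[0:330,300:600],None,fx=1.8,fy=1.8)
cv2.imwrite('pics/c1z.png',o)
print(boxes_of('scene','gauge_foot')[:1],find('scene','gauge_grip'))
for v in range(125,162,3):print(v,np.nonzero(M[v])[0][[0,-1]] if M[v].any() else '')
"
```

```text
-66 [(-1, -1, array([371., 259.])), (-1, 1, array([382., 255.])), (1, -1, array([419., 294.])), (1, 1, array([430., 290.]))]
-1 [(-1, -1, array([390., 126.])), (-1, 1, array([401., 123.])), (1, -1, array([440., 159.])), (1, 1, array([452., 155.]))]
[(-1, -1, array([384., 128.])), (-1, 1, array([406., 121.])), (1, -1, array([435., 161.])), (1, 1, array([457., 153.]))]
tcp [421. 138.]
[0.62]
340 358 112 157
[{'centre': [187.7, -110.8, 863.2], 'conf': 0.76}] [(0.66, array([571.1, 220.6, 133. ])), (0.63, array([595. , 187.7,  47.6]))]
125 [352 356]
128 [352 356]
131 [344 355]
134 [344 355]
137 [343 354]
140 [342 353]
143 [342 352]
146 [341 352]
149 [341 351]
152 [341 351]
155 [345 350]
158 
161
```

The predicted corners match the network mask to about 1 px, so the gauge is well centred in the grip. I'll lower it so the foot is above the fence top and below the knife top.

servo_tool([
  [4,[-1,0,6],[0,0,0]],
  [4,[0,-1,6],[0,0,0]],
  [4,[0,-2,4.5],[0,0,0]],
  [4,[0,-2,0],[0,0,0]],
  [4,[0,0,0],[0,0,0]],
  [4,[0,0,0],[0,0,0]],
])

```text
clock: 9.98
eef_pos: [558.6, 218.8, 138.0]
tcp_rot: [3.141, 0.0, -2.999]
contact_force: [0.1, -1.0, -1.0]
opening: 0.135
```

servo_tool([
  [4,[0,-1,0],[0,0,0]],
  [4,[0,0,0],[0,0,0]],
])

```text
clock: 10.22
eef_pos: [558.7, 217.7, 137.9]
tcp_rot: [3.142, 0.0, -2.999]
contact_force: [-0.5, 0.3, -0.4]
opening: 0.134
```

servo_tool([
  [4,[0,-1,0],[0,0,0]],
  [4,[0,0,0],[0,0,0]],
])

```text
clock: 10.48
eef_pos: [558.8, 216.7, 137.8]
tcp_rot: [3.142, 0.0, -2.999]
contact_force: [1.0, -0.1, -1.2]
opening: 0.133
```

servo_tool([
  [4,[0,-1,0],[0,0,0]],
  [4,[0,0,0],[0,0,0]],
])

```text
clock: 10.72
eef_pos: [558.9, 215.7, 137.8]
tcp_rot: [-3.142, -0.0, -2.999]
contact_force: [0.7, 0.5, -0.8]
opening: 0.137
```

servo_tool([
  [4,[0,-1,0],[0,0,0]],
  [4,[0,0,0],[0,0,0]],
])

```text
clock: 10.98
eef_pos: [559.0, 214.7, 137.8]
tcp_rot: [-3.142, -0.0, -2.999]
contact_force: [0.5, 0.4, -0.1]
opening: 0.132
```

servo_tool([
  [4,[0,-1,0],[0,0,0]],
  [4,[0,0,0],[0,0,0]],
])

```text
clock: 11.22
eef_pos: [559.2, 213.7, 137.8]
tcp_rot: [-3.142, -0.0, -2.999]
contact_force: [-0.4, -0.3, -0.2]
opening: 0.134
```

servo_tool([
  [4,[0,-0.8,0],[0,0,0]],
  [4,[0,0,0],[0,0,0]],
])

```text
clock: 11.48
eef_pos: [559.3, 212.9, 137.8]
tcp_rot: [-3.142, -0.0, -2.999]
contact_force: [0.2, 1.1, -0.3]
opening: 0.134
```

servo_tool([
  [4,[0,-0.8,0],[0,0,0]],
  [4,[0,0,0],[0,0,0]],
])

```text
clock: 11.72
eef_pos: [559.4, 212.2, 137.8]
tcp_rot: [3.142, -0.0, -2.999]
contact_force: [-0.4, 0.2, -0.5]
opening: 0.129
```

servo_tool([
  [4,[0,-0.8,0],[0,0,0]],
  [4,[0,0,0],[0,0,0]],
])

```text
clock: 11.98
eef_pos: [559.5, 211.4, 137.8]
tcp_rot: [-3.142, 0.0, -2.999]
contact_force: [-0.9, -0.6, -1.7]
opening: 0.131
```

servo_tool([
  [4,[0,-0.8,0],[0,0,0]],
  [4,[0,0,0],[0,0,0]],
])

```text
clock: 12.22
eef_pos: [559.6, 210.6, 137.8]
tcp_rot: [-3.142, 0.0, -2.999]
contact_force: [0.1, -1.0, -1.5]
opening: 0.128
```

servo_tool([
  [4,[0,-0.8,0],[0,0,0]],
  [4,[0,0,0],[0,0,0]],
])

```text
clock: 12.48
eef_pos: [559.7, 209.8, 137.8]
tcp_rot: [3.142, -0.0, -2.999]
contact_force: [0.9, -0.3, -0.2]
opening: 0.133
```

servo_tool([
  [4,[0,-0.8,0],[0,0,0]],
  [4,[0,0,0],[0,0,0]],
])

```text
clock: 12.72
eef_pos: [559.8, 209.5, 137.8]
tcp_rot: [3.141, 0.0, -2.999]
contact_force: [-1.0, 3.9, -0.7]
opening: 0.141
```

servo_tool([
  [4,[0,-0.8,0],[0,0,0]],
  [4,[0,0,0],[0,0,0]],
])

```text
clock: 12.98
eef_pos: [559.8, 209.2, 137.8]
tcp_rot: [3.14, 0.0, -2.999]
contact_force: [-1.9, 5.9, -1.3]
opening: 0.135
```

Contact with the knife face at TCP y ≈ 209.8. Backing off to 0.8 mm clear, then lowering to just above the mouth.

servo_tool([
  [4,[0,1.3,0],[0,0,0]],
  [4,[0,1.0,0],[0,0,0]],
  [4,[0,0,5],[0,0,0]],
  [4,[0,0,5],[0,0,0]],
  [4,[0,0,5],[0,0,0]],
  [4,[0,0,5],[0,0,0]],
  [4,[0,0,5],[0,0,0]],
  [4,[0,0,0],[0,0,0]],
])

```text
clock: 13.98
eef_pos: [559.3, 210.4, 112.3]
tcp_rot: [-3.141, -0.001, -2.999]
contact_force: [0.6, -0.1, -0.9]
opening: 0.131
```

servo_tool([
  [4,[0,0.2,2],[0,0,0]],
  [4,[0,0,2],[0,0,0]],
  [4,[0,0,1],[0,0,0]],
  [4,[0,0,1],[0,0,0]],
  [4,[0,0,1],[0,0,0]],
  [4,[0,0,0],[0,0,0]],
])

```text
clock: 14.72
eef_pos: [559.6, 210.7, 105.7]
tcp_rot: [-3.142, -0.0, -2.999]
contact_force: [-0.9, -0.7, -1.2]
opening: 0.134
```

servo_tool([
  [4,[0,0,1],[0,0,0]],
  [4,[0,0,1],[0,0,0]],
  [4,[0,0,0],[0,0,0]],
])

```text
clock: 15.1
eef_pos: [559.5, 210.7, 103.7]
tcp_rot: [-3.142, -0.0, -2.999]
contact_force: [-0.3, -0.5, -1.1]
opening: 0.134
```

servo_tool([
  [4,[0,0,1],[0,0,0]],
  [4,[0,0,1],[0,0,0]],
  [4,[0,0,0],[0,0,0]],
])

```text
clock: 15.48
eef_pos: [559.6, 210.7, 101.7]
tcp_rot: [-3.142, -0.0, -2.999]
contact_force: [-0.1, -0.2, -1.0]
opening: 0.133
```

In the slot; on down to the floor, expected at TCP z ≈ 94.

servo_tool([
  [4,[0,0,2],[0,0,0]],
  [4,[0,0,2],[0,0,0]],
  [4,[0,0,1.5],[0,0,0]],
  [4,[0,0,0],[0,0,0]],
])

```text
clock: 15.98
eef_pos: [559.5, 210.7, 96.1]
tcp_rot: [-3.142, -0.0, -2.999]
contact_force: [1.5, -0.1, -1.4]
opening: 0.133
```

servo_tool([
  [4,[0,0,1],[0,0,0]],
  [4,[0,0,0],[0,0,0]],
])

```text
clock: 16.23
eef_pos: [559.6, 210.7, 95.2]
tcp_rot: [-3.142, -0.0, -2.999]
contact_force: [0.8, 0.4, -1.1]
opening: 0.134
```

servo_tool([
  [4,[0,0,1],[0,0,0]],
  [4,[0,0,0],[0,0,0]],
])

```text
clock: 16.48
eef_pos: [559.6, 210.7, 94.2]
tcp_rot: [-3.142, -0.0, -2.999]
contact_force: [0.1, 0.2, -1.8]
opening: 0.135
```

servo_tool([
  [4,[0,0,0.7],[0,0,0]],
  [4,[0,0,0],[0,0,0]],
])

```text
clock: 16.73
eef_pos: [559.7, 210.8, 93.7]
tcp_rot: [3.142, 0.0, -2.999]
contact_force: [-0.3, 0.3, 1.6]
opening: 0.133
```

servo_tool([
  [4,[0,0,0.7],[0,0,0]],
  [4,[0,0,0],[0,0,0]],
])

```text
clock: 16.98
eef_pos: [559.8, 210.8, 93.7]
tcp_rot: [3.141, 0.001, -2.999]
contact_force: [-2.3, -0.9, 8.1]
opening: 0.134
```

servo_tool([
  [4,[0,0,-0.8],[0,0,0]],
  [16,[0,0,0],[0,0,0]],
  [24,[0,0,0],[0,0,0]],
  [30,[0,0,0],[0,0,0]],
  [30,[0,0,-5],[0,0,0]],
  [30,[0,0,-15],[0,0,0]],
  [30,[0,0,-30],[0,0,0]],
  [50,[0,0,-30],[0,0,0]],
])

```text
clock: 17.98
eef_pos: [559.7, 210.8, 175.6]
tcp_rot: [3.141, 0.001, -2.999]
contact_force: [0.7, 0.0, 0.5]
opening: 0.548
```

```bash
python3 -c "
from h import *
print(sense()['clock'],sense()['contact_force'],sense()['qpos'])
yaw=np.radians(8.2);ex=np.array([np.cos(yaw),np.sin(yaw)]);ey=np.array([-ex[1],ex[0]])
k=583.5*ex+210.5*ey;print(k)
print(plan(*k,175,188.2))
a=grab_frame('scene')
c=cv2.resize(a[100:225,265:415],None,fx=5,fy=5,interpolation=cv2.INTER_CUBIC)
cv2.imwrite('pics/c2.png',cv2.convertScaleAbs(c,alpha=1.7))
print(find('scene','gauge_grip'),find('scene','knob_grip'))"
```

```text
17.975 [0.73697977 0.00162221 0.45284674] [ 3.57635229e-01  3.69140768e-01  1.74486626e+00  9.04154087e-06
  1.02702655e+00 -1.35612819e+00]
[547.51104019 291.57187942]
('turn z first -0.01 then shift', array([ 0.55, 81.71,  0.56]))
[(0.57, array([570.6, 204.7, 116.9]))] [(0.8, array([560.8, 288.9,  88.9])), (0.37, array([ 769.7, -128.7,   40.9]))]
```

View pics/c2.png

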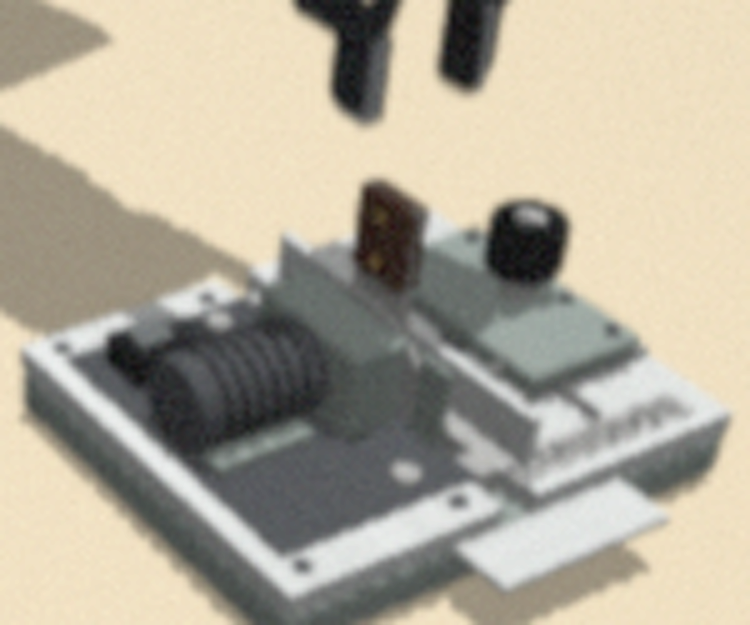

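View 10: gauge released and upright in the slot beside the knife. The handle top is near (392,198) and the knob top centre near (529,215). I'll use the known gauge position to correct the camera bias for the knob.

```bash
python3 -c "
from h import *
S=lambda x,y,z:px('scene',265+(x+.5)/5-.5,100+(y+.5)/5-.5,z)
yaw=np.radians(8.2);ex=np.array([np.cos(yaw),np.sin(yaw)]);ey=np.array([-ex[1],ex[0]])
ab=lambda p:np.round([np.dot(ex,p),np.dot(ey,p)],1)
print('gauge tcp',ab([559.8,210.8]))
f=lambda p:((np.array(proj('scene',p))-[265,100]+.5)*5-.5).round(0)
e=np.array([559.8,210.8,133]);E=np.r_[ex,0];Y=np.r_[ey,0]
print([f(e+E*16*s+Y*6*t) for s in(-1,1) for t in (-1,1)])
m=trace('scene','gauge_grip')[0]['mask'];ys,xs=np.nonzero(m);print('g',(xs.min()-265)*5,(xs.max()-264)*5,(ys.min()-100)*5,(ys.max()-99)*5)
m=trace('scene','knob_grip')[0]['mask'];ys,xs=np.nonzero(m);print('k',(xs.min()-265)*5,(xs.max()-264)*5,(ys.min()-100)*5,(ys.max()-99)*5)
for b in (208,210,212):
  k=np.r_[583.5*ex+b*ey,0]
  P=np.array([f(k+[17*np.cos(t),17*np.sin(t),z]) for z in(71,97) for t in np.linspace(0,6.28,40)]);print(b,P.min(0),P.max(0))
"
```

```text
gauge tcp [584.1 128.8]
[array([355., 181.]), array([378., 173.]), array([405., 215.]), array([428., 207.])]
g 355 425 185 320
k 20 730 200 655
208 [472. 198.] [559. 288.]
210 [476. 197.] [563. 287.]
212 [479. 196.] [566. 286.]
```

servo_tool([
  [70,[0.2,27,0],[0,0,0]],
  [70,[0.2,28,0],[0,0,0]],
  [70,[0,28,0],[0,0,0]],
  [70,[0,0,10],[0,0,0]],
  [70,[0,0,25],[0,0,0]],
  [70,[0,0,20],[0,0,0]],
  [70,[0,0,5],[0,0,0]],
  [70,[0,0,0],[0,0,0]],
], force=40)

```text
clock: 19.23
eef_pos: [547.3, 292.4, 113.3]
tcp_rot: [-3.141, -0.001, -2.999]
contact_force: [-0.0, 0.4, -0.6]
opening: 0.818
```

```bash
python3 -c "
from h import *
a=grab_frame('scene');b=grab_frame('top')
print(sense()['eef_pos'],sense()['clock'])
c=cv2.resize(a[100:200,310:410],None,fx=4,fy=4,interpolation=cv2.INTER_CUBIC)
d=cv2.resize(b[150:250,90:190],None,fx=4,fy=4,interpolation=cv2.INTER_CUBIC)
cv2.imwrite('pics/k1.png',cv2.convertScaleAbs(np.hstack([c,d]),alpha=1.7))"
```

```text
[547.90287583 292.87414067 114.31894059] 19.325
```

View pics/k1.png

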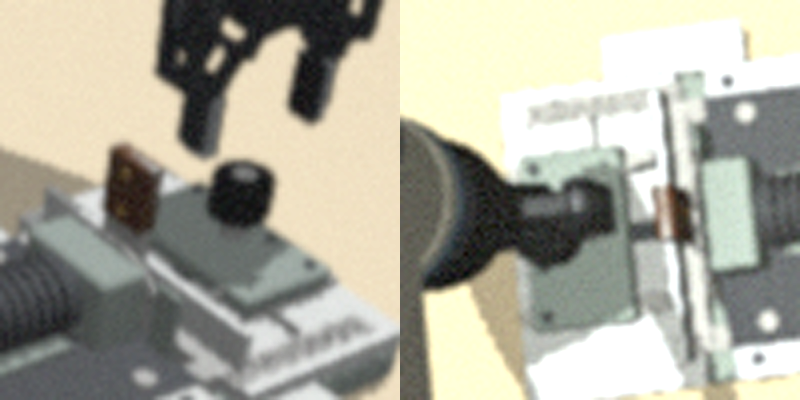

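View 11: the jaws straddle the knob (top at (242,172)) and the gauge stands upright behind the fence. The knob is ~2 mm further toward -y than the tool. Going down and closing.

servo_tool([
  [70,[0,-1.8,12],[0,0,0]],
  [70,[0,0,16],[0,0,0]],
  [70,[0,0,12],[0,0,0]],
  [70,[0,0,4],[0,0,0]],
  [50,[0,0,0],[0,0,0]],
  [44,[0,0,0],[0,0,0]],
  [40,[0,0,0],[0,0,0]],
  [40,[0,0,0],[0,0,0]],
])

```text
clock: 20.32
eef_pos: [547.8, 291.1, 70.0]
tcp_rot: [3.141, 0.0, -2.999]
contact_force: [-0.9, -0.5, 0.2]
opening: 0.47
```

servo_tool([
  [37,[0,0,0],[0,0,0]],
  [35,[0,0,0],[0,0,0]],
])

```text
clock: 20.58
eef_pos: [548.0, 292.0, 70.2]
tcp_rot: [3.14, 0.001, -2.999]
contact_force: [-1.1, 4.9, 1.7]
opening: 0.409
```

servo_tool([
  [35,[0,1.2,0],[0,0,0]],
  [30,[0,0,0],[0,0,0]],
  [26,[0,0,0],[0,0,0]],
  [26,[0,0,0],[0,0,0]],
])

```text
clock: 21.08
eef_pos: [547.5, 292.5, 70.0]
tcp_rot: [3.141, 0.0, -2.999]
contact_force: [-2.7, 4.0, 5.6]
opening: 0.382
```

```bash
cat >> h.py <<'E'
def st():
    s=sense();e=s["eef_pos"];y=np.radians(8.2);ex=np.array([np.cos(y),np.sin(y)]);ey=np.array([-ex[1],ex[0]]);f=s["contact_force"]
    print("t %.2f"%s["clock"],"ab",np.round([ex@e[:2],ey@e[:2]],2),"z %.1f"%e[2],"yaw %.2f"%np.degrees(s["tcp_rot"][2]),"Fab",np.round([ex@f[:2],ey@f[:2],f[2]],1),"tau",s["wrist_torque"].round(3),"q6 %.2f op %.3f"%(s["qpos"][5],s["opening"]))
E
python3 -c "
from h import *
st()"
```

```text
t 21.07 ab [583.67 211.46] z 70.0 yaw -171.82 Fab [-2.1  4.3  5.6] tau [ 0.554  0.381 -0.049] q6 -1.23 op 0.382
```

servo_tool([
  [26,[0,-1.2,0],[0,0,8]],
  [26,[-0.23,-1.66,0],[0,0,8]],
  [26,[0,0,0],[0,0,0]],
  [26,[0,0,0],[0,0,0]],
])

```text
clock: 21.58
eef_pos: [548.0, 289.2, 70.0]
tcp_rot: [-3.142, 0.0, 3.005]
contact_force: [-2.5, 0.9, 4.8]
opening: 0.39
```

```bash
python3 -c "
from h import *
st()"
```

```text
t 21.57 ab [583.61 208.11] z 70.0 yaw 172.18 Fab [-2.4  1.3  4.8] tau [ 0.184  0.295 -0.1  ] q6 -0.95 op 0.390
```

servo_tool([
  [26,[-0.46,-1.61,0],[0,0,8]],
  [26,[-0.68,-1.53,0],[0,0,8]],
  [26,[0,0,0],[0,0,0]],
  [26,[0,0,0],[0,0,0]],
])

```text
clock: 22.08
eef_pos: [548.5, 285.9, 70.0]
tcp_rot: [-3.142, 0.0, 2.726]
contact_force: [-1.6, 0.7, 6.0]
opening: 0.386
```

```bash
python3 -c "
from h import *
st()"
```

```text
t 22.07 ab [583.65 204.72] z 70.0 yaw 156.18 Fab [-1.5  0.9  6. ] tau [ 0.27   0.273 -0.189] q6 -0.68 op 0.386
```

servo_tool([
  [26,[-0.44,-0.71,0],[0,0,4]],
  [26,[0,0,0],[0,0,0]],
  [26,[0,0,0],[0,0,0]],
])

```text
clock: 22.45
eef_pos: [548.6, 285.1, 70.0]
tcp_rot: [-3.142, 0.0, 2.656]
contact_force: [-2.2, 1.1, 6.9]
opening: 0.387
```

```bash
python3 -c "
from h import *
st()"
```

```text
t 22.45 ab [583.63 203.9 ] z 70.0 yaw 152.18 Fab [-2.   1.4  6.9] tau [ 0.234  0.246 -0.14 ] q6 -0.61 op 0.387
```

servo_tool([
  [26,[-0.49,-0.68,0],[0,0,4]],
  [26,[0,0,0],[0,0,0]],
  [26,[0,0,0],[0,0,0]],
])

```text
clock: 22.82
eef_pos: [548.7, 284.2, 70.0]
tcp_rot: [-3.142, 0.0, 2.586]
contact_force: [-0.9, -0.2, 6.1]
opening: 0.384
```

```bash
python3 -c "
from h import *
st()"
```

```text
t 22.82 ab [583.61 203.07] z 70.0 yaw 148.18 Fab [-0.9 -0.1  6.1] tau [ 0.132  0.248 -0.098] q6 -0.54 op 0.384
```

servo_tool([
  [26,[-0.4,-0.48,0],[0,0,3]],
  [26,[0,0,0],[0,0,0]],
  [26,[0,0,0],[0,0,0]],
])

```text
clock: 23.2
eef_pos: [548.8, 283.6, 70.0]
tcp_rot: [-3.142, 0.0, 2.534]
contact_force: [-2.1, 1.0, 6.3]
opening: 0.384
```

```bash
python3 -c "
from h import *
st()"
```

```text
t 23.20 ab [583.61 202.44] z 70.0 yaw 145.19 Fab [-1.9  1.2  6.3] tau [ 0.19   0.215 -0.099] q6 -0.49 op 0.384
```

servo_tool([
  [26,[-0.43,-0.46,0],[0,0,3]],
  [26,[0,0,0],[0,0,0]],
])

```text
clock: 23.45
eef_pos: [548.9, 283.0, 70.0]
tcp_rot: [-3.142, 0.0, 2.481]
contact_force: [-2.4, 0.5, 5.8]
opening: 0.385
```

```bash
cat >> h.py <<'E'
def avg(k=4):
    T=[];F=[]
    for i in range(k):
        grab_frame("top");s=sense();T.append(s["wrist_torque"][2]);F.append(s["contact_force"][1])
    st();print("tz",np.round(T,3),np.mean(T).round(3),"Fy",np.mean(F).round(2))
E
python3 -c "
from h import *
avg()"
```

```text
t 23.65 ab [583.62 201.8 ] z 70.0 yaw 142.19 Fab [-1.1 -0.1  6.4] tau [ 0.19   0.276 -0.109] q6 -0.44 op 0.383
tz [-0.04  -0.127 -0.118 -0.109] -0.098 Fy 0.71
```

servo_tool([
  [26,[-0.45,-0.44,0],[0,0,3]],
  [26,[0,0,0],[0,0,0]],
])

```text
clock: 23.9
eef_pos: [549.0, 282.3, 70.0]
tcp_rot: [-3.142, 0.0, 2.429]
contact_force: [-2.0, 1.9, 6.5]
opening: 0.383
```

```bash
python3 -c "
from h import *
avg()"
```

```text
t 24.10 ab [583.62 201.18] z 70.0 yaw 139.19 Fab [-1.6  0.6  6.6] tau [ 0.179  0.205 -0.138] q6 -0.39 op 0.384
tz [-0.089 -0.124 -0.096 -0.138] -0.111 Fy 1.06
```

servo_tool([
  [26,[-0.47,-0.41,0],[0,0,3]],
  [26,[0,0,0],[0,0,0]],
])

```text
clock: 24.35
eef_pos: [549.0, 281.7, 70.0]
tcp_rot: [-3.142, 0.0, 2.376]
contact_force: [-1.5, 0.6, 6.7]
opening: 0.388
```

```bash
python3 -c "
from h import *
avg()"
```

```text
t 24.55 ab [583.59 200.51] z 70.0 yaw 136.19 Fab [-1.5  1.4  6. ] tau [ 0.139  0.216 -0.154] q6 -0.33 op 0.383
tz [-0.03  -0.136 -0.121 -0.154] -0.11 Fy 1.0
```

servo_tool([
  [26,[-0.5,-0.39,0],[0,0,3]],
  [26,[0,0,0],[0,0,0]],
])

```text
clock: 24.8
eef_pos: [549.1, 281.1, 70.0]
tcp_rot: [-3.142, 0.0, 2.324]
contact_force: [-1.3, 0.9, 6.7]
opening: 0.382
```

```bash
python3 -c "
from h import *
avg()"
```

```text
t 25.00 ab [583.61 199.93] z 70.0 yaw 133.19 Fab [-0.8  0.7  6.1] tau [ 0.223  0.24  -0.019] q6 -0.28 op 0.382
tz [-0.05  -0.039 -0.04  -0.019] -0.037 Fy 1.21
```

servo_tool([
  [26,[-0.52,-0.36,0],[0,0,3]],
  [26,[0,0,0],[0,0,0]],
])

```text
clock: 25.25
eef_pos: [549.2, 280.6, 70.0]
tcp_rot: [3.142, 0.0, 2.272]
contact_force: [-1.2, 0.8, 5.8]
opening: 0.387
```

```bash
python3 -c "
from h import *
avg()"
```

```text
t 25.45 ab [583.58 199.37] z 70.0 yaw 130.21 Fab [-0.9  2.2  6.1] tau [0.159 0.237 0.063] q6 -0.23 op 0.385
tz [0.046 0.006 0.115 0.063] 0.058 Fy 1.79
```

```bash
python3 -c "
from h import *
for i in range(3):
    grab_frame('top');s=sense();print(s['joint_efforts'].round(3)[[0,3,4,5]],s['wrist_torque'][2].round(3),s['qvel'][5].round(4),s['clock'])"
```

```text
[-1.3   -0.467 -0.286  0.058] 0.051 -0.0002 25.5
[-1.301 -0.467 -0.286  0.058] 0.065 0.001 25.55
[-1.301 -0.467 -0.286  0.058] 0.118 -0.0 25.6
```

Noise-free q6 effort (+0.058 N·m) and the position steps agree: after each overshoot-and-return the friction sign reverses, so nip ≈ 15 N at most. I'll ease back 1°, then release and lift.

servo_tool([
  [26,[0.18,0.11,0],[0,0,-1]],
  [26,[0,0,0],[0,0,0]],
])

```text
clock: 25.85
eef_pos: [549.2, 280.8, 70.0]
tcp_rot: [3.141, 0.0, 2.29]
contact_force: [-1.6, 1.7, 6.2]
opening: 0.382
```

```bash
python3 -c "
from h import *
st();print(sense()['joint_efforts'][5])"
```

```text
t 25.85 ab [583.62 199.59] z 70.0 yaw 131.23 Fab [-1.3  1.9  6.2] tau [0.243 0.26  0.113] q6 -0.25 op 0.382
0.05161234410479665
```

servo_tool([
  [40,[0,0,0],[0,0,0]],
  [50,[0,0,0],[0,0,0]],
  [66,[0,0,0],[0,0,0]],
  [70,[0,0,0],[0,0,0]],
  [70,[0,0,-8],[0,0,0]],
  [70,[0,0,-25],[0,0,0]],
  [70,[0,0,-50],[0,0,0]],
  [70,[0,0,-50],[0,0,0]],
])

```text
clock: 26.85
eef_pos: [548.9, 280.8, 204.4]
tcp_rot: [-3.141, -0.0, 2.29]
contact_force: [0.9, -0.7, 0.3]
opening: 0.821
```

servo_tool([
  [70,[0,0,-50],[0,0,0]],
  [70,[-40,-40,-20],[0,0,0]],
  [70,[-40,-40,0],[0,0,0]],
  [70,[-40,-40,0],[0,0,0]],
  [70,[0,0,0],[0,0,0]],
  [70,[0,0,0],[0,0,0]],
])

```text
clock: 27.6
eef_pos: [538.0, 111.7, 273.3]
tcp_rot: [3.141, 0.0, 2.289]
contact_force: [0.5, 1.0, -0.5]
opening: 0.817
```

```bash
python3 -c "
from h import *
st()
a=grab_frame('scene');b=grab_frame('top')
c=cv2.resize(a[125:215,285:385],None,fx=4,fy=4,interpolation=cv2.INTER_CUBIC)
d=cv2.resize(b[160:250,110:210],None,fx=4,fy=4,interpolation=cv2.INTER_CUBIC)
cv2.imwrite('pics/f1.png',cv2.convertScaleAbs(np.hstack([c,d]),alpha=1.7))
for t in ['thick_gauge_grip','clapper','pin_dish','knob_grip','gauge_grip','fence_face']: print(t,find('scene',t,1),find('top',t,1))"
```

```text
t 27.60 ab [548.44  33.79] z 273.3 yaw 131.14 Fab [ 0.6  0.9 -0.5] tau [-0.002  0.014 -0.049] q6 -0.52 op 0.817
thick_gauge_grip [(0.76, array([ 517.4, -228.4,   91.7]))] [(0.65, array([ 498.3, -222.7,  110.6]))]
clapper [(0.94, array([ 769.8, -122.2,   39. ]))] []
pin_dish [(0.64, array([747.5, 137.5,   8. ]))] [(0.77, array([759.1, 128.2,   5. ]))]
knob_grip [(0.71, array([557.2, 277.5,  90.5]))] []
gauge_grip [(0.65, array([571.5, 206.4, 113.1]))] []
fence_face [(0.56, array([618. , 221.2,  56.2]))] []
```

View pics/f1.png

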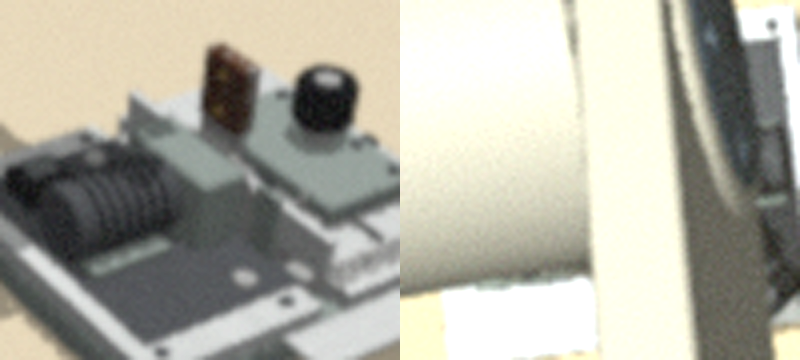

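View 12: the gauge stands upright at (228,88) between knife and fence. The fence is closed up to it and the robot is clear. The knob moved about 11.4 mm in the scene camera, and nothing else has shifted. Handing in.

```bash
python3 -c "
from rig import sign_off
print(sign_off())"
```

```text
the job is handed in; nothing more can be done
None
```

The thin gauge is standing in the slot against the knife with the fence nipped up to it, and the job was handed in at about 28 s. The one thing I could not measure directly is the final nip force.

**Placing the gauge:**
- I lifted the thin gauge from its block and felt the knife face, reading up to about 6 N against the knife.
- I backed off 0.8 mm and lowered the gauge to the slot floor, which I met at the expected height with about 8 N. Then I let go.
- It sits at the middle of the knife to within about 3 mm. The two cameras disagreed by 5–7 mm on where the middle is, so I used a value between them.

**Winding the fence:**
- I turned the knob clockwise by about 57°, which moved the fence in about 12 mm.
- The torque stayed level, then started to rise at about the position where the fence should meet the gauge. The last two steps rose close to the rate the fence spring should give.
- From that rise and the position I estimate the nip at 10–15 N. The torque sign reversed through friction at each step, so the torque alone gives only an upper limit of about 15–17 N. It may have eased to about 8 N on release.

**Last checks:**
- **Gauge:** the final scene picture shows it upright between the knife and the fence, with the robot clear.
- **Knob:** it appears about 11.4 mm further in, which agrees with the winding.
- **Other gauge, pressing block and pin dish:** they were found where they started, within the camera's accuracy of about 4 mm. The top camera was partly blocked by the arm, so it could not confirm the pressing block.

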